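# Lower the taller drying-rail post by one hole

## Robot

A 6-joint arm with a two-finger parallel gripper is mounted at the origin on a cart in front of the work surface, level with it; the furniture and walls round the work are solid. World frame = base frame: x ahead of the robot, y to its left, z up, the work surface at z = 0. Lengths are in m, angles in rad, forces in N, time in s.
With the tool pointing down it reaches from about 0.3 to 0.95 m from the base axis. Payload 3.1 kg.
Tool frame: the origin (TCP) lies at the very end of the fingers, on their centre line; the grasp point (between the pads) lies 19 mm behind it; z points along the fingers, y is the line along which they close (so a half turn about z gives the same grasp; the last joint's range is limited). The gripper opens to 85 mm and grips with 20 to 120 N. Pads are 22 mm wide; open, the fingers measure 114 mm over their backs; the gripper's body (76 mm by 85 mm) begins 54 mm behind the grasp point. The pads swing forward as they close: fully open they stand 13 mm farther back than shut.
Start: joints at [-1.38, 0.308, 1.634, -0, 1.2, -0.07], TCP at [0.161, -0.604, 0.231] pointing down, gripper open.
Joint ranges: [-3.06, 3.06], [-0.79, 1.96], [0.05, 2.63], [-1.19, 4.34], [0.05, 2.64], [-2.94, 2.94]. Speed limits (rad/s): [2.79, 2.79, 3.14, 3.14, 3.14, 3.14].

## Interface

Orientations are given as a rotation vector (axis times angle).
In Python, from workcell import manip, imaging gives the robot as it stands.
- The arm moves only by the tool drive_tool, never from a script. Its arguments are lists of equal length, an entry for each row: "twist": the turn, a rotation vector about the tool's x, y, z in degrees, a list of three; "xyz": the shift along the tool's x, y, z in cm, a list of three; "claw": the opening, from 0 (shut) to 1 (fully open). In form: {"twist": [[ax, ay, az], ...], "xyz": [[x, y, z], ...], "claw": [claw, ...]}. A call has exactly 10 rows; each row is the pose to reach, as a shift and turn from the pose commanded when the call began, along the tool's axes at that moment; what a row does not reach only later rows make up. A row lasts 1/12 s, in which the tool goes at most 41.7 mm and 7.16 degrees, less where a joint would pass 70% of its speed; a pose out of reach is approached as far as the arm can. A call with a gripper value outside its range is refused whole. The fingers move at their own pace and stop on an object; the grip force is fixed at half the most. Time passes only in rows, so rows that repeat a pose let the fingers close, or fill a call up. It gives the time, the measured TCP pose, the force, the opening and the grip force at its end, in the units of the state.
- manip.observe(): the state, without advancing time (a new reading comes with each control period).
- imaging.get_image(name): name is "side" or "top" or "wrist"; returns the picture (400x640x3 uint8, blue, green, red); there is no depth.
- imaging.get_calibration(name): a dict with "K" (3x3 intrinsics, pixels), "world_to_cam" (4x4, takes a point from world to camera coordinates); the wrist camera has in their place "tool_from_camera" (4x4, takes a point from camera to tool coordinates, whose origin is the TCP and whose axes are the flange's). Camera axes: x right, y down, z forward; pixel columns grow to the right and rows downward; lengths in m; the calibration is good to about 2 mm. A picture is of the moment at which its call begins: read the wrist's pose just before it. get_calibration takes no time and is no camera call.
- manip.finish_job(): hands the job in; it is judged then, once.
Trained networks look in the newest picture that a camera, given by its name, has taken for a name from the list of things; names that differ only in an ending like _2 or _b are one class to them, and where a whole thing is asked for, a point or a joint stands for the part that bears it (a point fixed in the world has none). Each returns a list of dicts, best first, with "conf" (0 to 1); they miss things now and then, are a little off and sometimes report something else, mostly with a low value. They report only what shows in the picture. A call takes as long as a camera call.
- imaging.search_frame(camera, query): "bbox" ([left, top, width, height] in pixels, round what is visible of it).
- imaging.regions_of(camera, query): "mask" (400x640 bool, what is visible of it) and "bbox" ([left, top, width, height] in pixels, round what is visible of it).
- imaging.mark_of(camera, query): "at" ([row, column] in pixels: a listed point, or the origin of a listed thing).
The state is a dict: "t": time; "joint_positions": joint angles; "qd": joint speeds; "effort": joint torques, N m; "position": TCP position; "ee_rot": TCP orientation; "wrist_force": force on the tool from outside, world axes, zero at the start; "wrist_torque": the same for the moment, N m; "finger_gap": finger opening in m; "gripper_force": force on a finger pad.
Only numpy, scipy, OpenCV 4.12 (cv2) and the standard library are available. Lean on these libraries where they do the work, as an engineer would, in place of code of your own. Each camera call takes 0.05 s, during which the arm holds its last target. There are 200 camera calls.

## Task

Two telescopic posts on the draining board are to carry a drying rail, but one stands one hole taller than the other. Press the button on top of the taller post and push it down so that its tube collapses to the next hole and locks there, level with the other post; leave the shorter post as it is. Do not push it past that hole: it does not come back up.

Things in the scene. Friction and masses are not known exactly. Their poses are not given: they have to be found in the camera images.
- post_a_top (a point): Top centre of the button of post A, the taller post (200 mm above the worktop; on the left or right), z up. White button 28 mm across, 12 mm proud of a flat grey head 44 mm across; a forked saddle reaches 47 mm from the axis, no higher than the head. It presses straight down, 2 to 8 N, flush at 12 mm; from 9 mm down it draws the front cross pin out of its hole and frees the tube.
- post_b_top (a point): Top centre of the button of post B, the shorter post (168 mm high), z up. Both posts are alike: fixed upright on a steel foot 87 mm across, outer tube 32 mm across with a 39 mm collar, top 110 mm high, three holes 32 mm apart at the front, inner tube 25 mm across. A steel rod (the rail) lies in front of them.
- post_a_tube (a joint): How far post A's inner tube is collapsed, m: 0 top hole (start), 0.032 next hole (wanted), 0.064 lowest. Once freed it sinks by itself at 30 mm/s or more and the pin snaps into the next hole, the button popping up. Push the button's top 14 to 36 mm below where it stood (32 is level with post B), then lift off: it sinks the rest and locks. Over 40 mm it misses the hole.
- post_b_tube (a joint): How far post B's inner tube is collapsed, m: 0.032 (middle hole) at the start, and it must stay so.

How it is judged:
On the way:
1. the taller post has been released and its tube has begun to collapse (value of joint post_a_tube above 0.006 m), for 0.05 s.
At the end, for the whole second after the job is handed in: The taller post's tube is locked in its next hole (collapsed by 32 mm, within 5 mm) and at rest with its button popped up, its top level with the shorter post's within 5 mm; the shorter post is still in its middle hole (within 5 mm) (value of joint post_a_tube between 0.027 and 0.037 m and value of joint post_b_tube between 0.027 and 0.037 m and z of post_a_top in the frame of post_b_top between -0.005 and 0.005 m and velocity of joint post_a_tube below 0.01 m/s); the robot touches nothing.
It fails at once if the shorter post is collapsed past its hole (value of joint post_b_tube above 0.045 m).
It also fails if it takes over 26 s, if anything falls off the work surface, if the arm or the gripper's body presses on something with over 40 N, if the wrist force passes 120 N, or if a joint passes its speed limit or range.

## Working session

There is one attempt and no reset: what is moved stays moved. The work goes in short steps, Python scripts to look and compute and a tool call to move; the robot and the scene stay as the last step left them, time stands still between calls to the robot, and variables do not carry over. Pictures are saved under pics/ and viewed, at most 10 in all, crops included, and the job is handed in when it is done.

Besides the shell and the picture viewer there is one more tool, called after "Emit:" as name(argument=value, ...) on one line, values as JSON. drive_tool: Moves the arm, as the interface text tells. Its arguments: {"type":"object","properties":{"twist":{"type":"array"},"xyz":{"type":"array"},"claw":{"type":"array"}},"required":["twist","xyz","claw"]}

```bash
mkdir -p pics; cat > h.py <<'E'
import numpy as np, cv2
from workcell import manip, imaging
E
python3 - <<'E'
from h import *
s=manip.observe();print(s['t'],s['position'],s['ee_rot'],s['wrist_force'],s['finger_gap'])
for c in ['top','side']:
    im=imaging.get_image(c);cv2.imwrite(f'pics/{c}1.png',im)
    k=imaging.get_calibration(c);print(c,k['K'],k['world_to_cam'])
    for q in ['post_a_top','post_b_top']:
        print(q,[(d['conf'],d['at']) for d in imaging.mark_of(c,q)])
print(manip.observe()['t'])
E
```

```text
0.0 [ 0.16098544 -0.60304971  0.230041  ] [-3.11262413e+00 -4.08258510e-01  2.32012882e-04] [-0.12037119  0.12237935 -0.62700699] 0.08529567884801167
top [[455.15668179   0.         321.3769413 ]
 [  0.         455.15668179 204.14418791]
 [  0.           0.           1.        ]] [[ 0.5590507  -0.82912737 -0.00318002 -0.21213905]
 [-0.81132802 -0.54625063 -0.20822366  0.43846789]
 [ 0.17090685  0.11898762 -0.97807607  1.09938839]
 [ 0.          0.          0.          1.        ]]
post_a_top [(0.66, [230.6, 370.1])]
post_b_top [(0.49, [135.7, 262.9])]
side [[467.72807936   0.         326.8196658 ]
 [  0.         467.72807936 196.95063494]
 [  0.           0.           1.        ]] [[ 0.99698472 -0.07755844 -0.00248123 -0.47544294]
 [-0.06957946 -0.87934757 -0.47106958  0.14120393]
 [ 0.03435356  0.46982181 -0.88209257  1.03275904]
 [ 0.          0.          0.          1.        ]]
post_a_top [(0.6, [237.6, 328.1])]
post_b_top [(0.6, [108.7, 337.3])]
0.3
```

```bash
cat >> h.py <<'E'
def at_z(c,rc,z):
    k=imaging.get_calibration(c);T=np.array(k['world_to_cam']);R=T[:3,:3];t=T[:3,3]
    o=-R.T@t;d=R.T@np.linalg.inv(k['K'])@[rc[1],rc[0],1]
    return o+d*(z-o[2])/d[2]
def tri(pix):
    A=[];b=[]
    for c,rc in pix:
        k=imaging.get_calibration(c);P=k['K']@np.array(k['world_to_cam'])[:3]
        for v,i in ((rc[1],0),(rc[0],1)):
            r=v*P[2]-P[i];A.append(r[:3]);b.append(-r[3])
    return np.linalg.lstsq(np.array(A),np.array(b),rcond=None)[0]
E
python3 - <<'E'
from h import *
A={'top':[230.6,370.1],'side':[237.6,328.1]};B={'top':[135.7,262.9],'side':[108.7,337.3]}
for n,D in (('a',A),('b',B)):
    print(n,tri(D.items()),[at_z(c,p,z).round(4) for c,p in D.items() for z in (.2,.168)])
a=cv2.imread('pics/top1.png');b=cv2.imread('pics/side1.png')
cv2.imwrite('pics/both.png',np.hstack([a[:,120:520],b[:,120:520]]))
E
```

```text
a [ 0.47058688 -0.06720179  0.19591536] [array([ 0.4655, -0.0687,  0.2   ]), array([ 0.4714, -0.0687,  0.168 ]), array([ 0.4745, -0.0672,  0.2   ]), array([ 0.4755, -0.0536,  0.168 ])]
b [0.52218358 0.26221253 0.1511609 ] [array([0.5121, 0.2468, 0.2   ]), array([0.5196, 0.2572, 0.168 ]), array([0.5167, 0.2225, 0.2   ]), array([0.5195, 0.2481, 0.168 ])]
```

View pics/both.png

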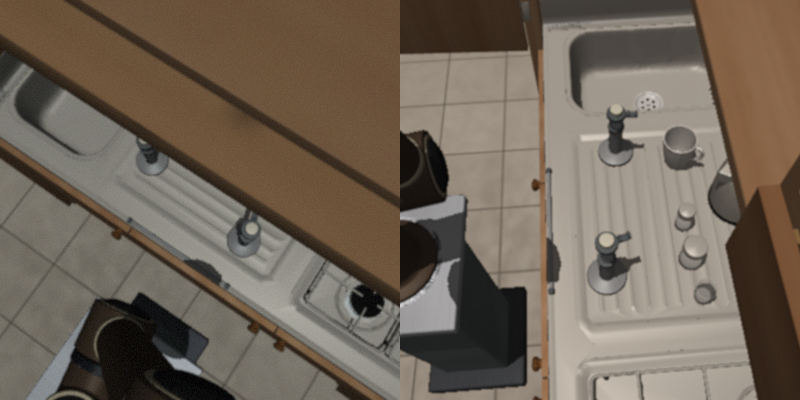

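The top view shows A's button at full-frame (col 370, row 229). The side view shows it at about (325, 240). B is the post near the sink. A wooden wall cabinet overhangs at the back, so I'll estimate where its edge is before moving.

```bash
python3 - <<'E'
from h import *
from scipy.spatial.transform import Rotation as R
def plane(c,p,q):
    k=imaging.get_calibration(c);P=k['K']@np.array(k['world_to_cam'])[:3]
    return P.T@np.cross([*p,1],[*q,1])
a=plane('top',(120,38),(520,293));
for q in [((412,0),(482,190)),((412,0),(452,200))]:
    b=plane('side',*q)
    for y in (-.4,-.067,.25):
        M=np.array([a,b]);print(y,np.linalg.solve(M[:,[0,2]],-M[:,3]-M[:,1]*y))
s=manip.observe();Rm=R.from_rotvec(s['ee_rot'])
g=np.array([.4715,-.067,.27]);print(Rm.as_matrix().round(3), 100*Rm.inv().apply(g-s['position']))
E
```

```text
-0.4 [0.20504608 1.50172067]
-0.067 [0.23384367 1.37706642]
0.25 [0.26125759 1.25840155]
-0.4 [-0.02768917  2.43601073]
-0.067 [-0.06608196  2.58108485]
0.25 [-0.10263005  2.71918843]
[[ 0.966  0.258 -0.   ]
 [ 0.258 -0.966  0.001]
 [ 0.    -0.001 -1.   ]] [ 43.82880112 -43.84490033  -3.87889375]
```

Emit:
drive_tool(twist=[[0, 0, 0], [0, 0, 0], [0, 0, 0], [0, 0, 0], [0, 0, 0], [0, 0, 0], [0, 0, 0], [0, 0, 0], [0, 0, 0], [0, 0, 0]], xyz=[[1, -1, -3], [4, -4, -6], [7, -7, -8], [10, -10, -8], [13, -13, -8], [16, -16, -8], [19, -19, -8], [22, -22, -8], [25, -25, -8], [28, -28, -8]], claw=[0, 0, 0, 0, 0, 0, 0, 0, 0, 0])

```text
t: 1.13
position: [0.3503, -0.2761, 0.3115]
ee_rot: [3.114, 0.407, 0.001]
wrist_force: [0.8, -0.1, 0.5]
finger_gap: -0.0002
gripper_force: 0.0
```

Emit:
drive_tool(twist=[[0, 0, 0], [0, 0, 0], [0, 0, 0], [0, 0, 0], [0, 0, 0], [0, 0, 0], [0, 0, 0], [0, 0, 0], [0, 0, 0], [0, 0, 0]], xyz=[[3, -3, 0], [6, -6, 0], [9, -9, 0], [11, -12, 0], [12, -14, 0], [12, -15, 0], [12, -15.8, 0], [12, -15.8, 0], [12, -15.8, 0], [12, -15.8, 0]], claw=[0, 0, 0, 0, 0, 0, 0, 0, 0, 0])

```text
t: 1.97
position: [0.4247, -0.0955, 0.3113]
ee_rot: [3.115, 0.406, 0.0]
wrist_force: [0.3, -0.7, 0.8]
finger_gap: -0.0002
gripper_force: 0.0
```

```bash
python3 - <<'E'
from h import *
from scipy.spatial.transform import Rotation as R
s=manip.observe();print(s['t'],s['position'],s['ee_rot'],s['wrist_force'])
im=imaging.get_image('wrist');cv2.imwrite('pics/w1.png',im)
k=imaging.get_calibration('wrist');X=np.array(k['tool_from_camera']);print(X.round(3))
Rm=R.from_rotvec(s['ee_rot']).as_matrix()
for q in ['post_a_top','post_b_top']:
  for d in imaging.mark_of('wrist',q):
    r,c=d['at'];v=Rm@X[:3,:3]@np.linalg.inv(k['K'])@[c,r,1];o=s['position']+Rm@X[:3,3]
    print(q,d['conf'],d['at'],o+v*(.2-o[2])/v[2])
g=np.array([.4715,-.067,.2]);p=X[:3,:3].T@(Rm.T@(g-s['position'])-X[:3,3]);p=k['K']@p;print('expect px',p[:2]/p[2])
E
```

```text
1.9667 [ 0.42472542 -0.095479    0.31133653] [3.11451728e+00 4.05815707e-01 1.43715804e-04] [ 0.34108465 -0.74139899  0.76890014]
[[ 0.001 -0.954 -0.301  0.078]
 [ 1.     0.001  0.001  0.001]
 [-0.    -0.301  0.954 -0.142]
 [ 0.     0.     0.     1.   ]]
post_a_top 0.61 [135.1, 302.4] [ 0.47349889 -0.06949524  0.2       ]
expect px [299.12937563 136.5773296 ]
```

View pics/w1.png

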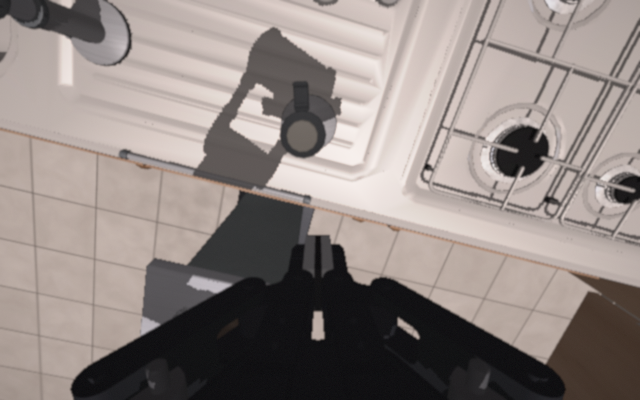

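The wrist picture shows A's button at (302, 135). That puts it at about (0.473, -0.069), which agrees with the fixed cameras.

Emit:
drive_tool(twist=[[0, 0, 0], [0, 0, 0], [0, 0, 0], [0, 0, 0], [0, 0, 0], [0, 0, 0], [0, 0, 0], [0, 0, 0], [0, 0, 0], [0, 0, 0]], xyz=[[2, -0.5, 0], [4, -1, 0], [5.3, -1.3, 1], [5.3, -1.3, 3], [5.3, -1.3, 5], [5.3, -1.3, 7], [5.3, -1.3, 8.5], [5.3, -1.3, 9.5], [5.3, -1.3, 9.5], [5.3, -1.3, 9.5]], claw=[0, 0, 0, 0, 0, 0, 0, 0, 0, 0])

```text
t: 2.95
position: [0.4727, -0.0685, 0.2161]
ee_rot: [-3.115, -0.407, 0.001]
wrist_force: [0.0, 0.4, 0.4]
finger_gap: 0.0001
gripper_force: 0.0
```

```bash
python3 - <<'E'
from h import *
s=manip.observe();print(s['t'],s['position'],s['wrist_force'])
a=imaging.get_image('wrist')[60:340,150:550];b=imaging.get_image('side')[150:350,220:440]
print([(d['conf'],d['at']) for d in imaging.mark_of('side','post_a_top')])
cv2.imwrite('pics/p2.png',np.hstack([cv2.resize(a,(400,280)),cv2.resize(b,(308,280))]))
k=imaging.get_calibration('side')
p=k['K']@(np.array(k['world_to_cam'])@[*s['position'],1])[:3];print('tcp px',p[:2]/p[2])
E
```

```text
2.95 [ 0.47273285 -0.0685075   0.21612722] [0.00332026 0.42246283 0.43948354]
[(0.39, [239.7, 325.0])]
tcp px [327.18287935 234.73625062]
```

View pics/p2.png

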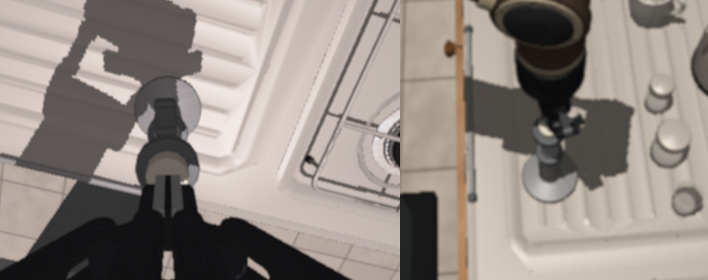

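The closed fingertips are above the button: crop (168, 175) against the button at (168, 162). Next is a press to about 24 mm below the button's starting height, then a lift-off.

Emit:
drive_tool(twist=[[0, 0, 0], [0, 0, 0], [0, 0, 0], [0, 0, 0], [0, 0, 0], [0, 0, 0], [0, 0, 0], [0, 0, 0], [0, 0, 0], [0, 0, 0]], xyz=[[0, 0, 1], [0, 0, 1.6], [0, 0, 2.0], [0, 0, 2.4], [0, 0, 2.8], [0, 0, 3.2], [0, 0, 3.6], [0, 0, 4], [0, 0, 4], [0, 0, 4]], claw=[0, 0, 0, 0, 0, 0, 0, 0, 0, 0])

```text
t: 3.93
position: [0.4723, -0.068, 0.1757]
ee_rot: [-3.114, -0.408, 0.002]
wrist_force: [-0.3, 0.2, 0.3]
finger_gap: 0.0
gripper_force: 0.0
```

Emit:
drive_tool(twist=[[0, 0, 0], [0, 0, 0], [0, 0, 0], [0, 0, 0], [0, 0, 0], [0, 0, 0], [0, 0, 0], [0, 0, 0], [0, 0, 0], [0, 0, 0]], xyz=[[0, 0, -2], [0, 0, -5], [0, 0, -8], [0, 0, -11], [-3, 0, -13], [-6, 0, -13], [-8, 0, -13], [-8, 0, -13], [-8, 0, -13], [-8, 0, -13]], claw=[0, 0, 0, 0, 0, 0, 0, 0, 0, 0])

```text
t: 4.77
position: [0.3961, -0.0888, 0.3066]
ee_rot: [3.115, 0.408, 0.002]
wrist_force: [0.1, -0.4, -0.7]
finger_gap: -0.0003
gripper_force: 0.0
```

```bash
python3 - <<'E'
from h import *
s=manip.observe();print(s['t'],s['position'],s['wrist_force'])
I={c:imaging.get_image(c) for c in ('top','side','wrist')}
m={c:imaging.mark_of(c,'post_a_top') for c in I}
for c in m: print(c,[(d['conf'],d['at']) for d in m[c]])
if m['top'] and m['side']: print(tri([(c,m[c][0]['at']) for c in ('top','side')]))
k=imaging.get_calibration('side')
for z in (.2,.168,.136):
  p=k['K']@(np.array(k['world_to_cam'])@[.473,-.069,z,1])[:3];print('side px',z,p[:2]/p[2])
cv2.imwrite('pics/p3.png',np.hstack([cv2.resize(I['wrist'],(448,280)),cv2.resize(I['side'][80:330,220:440],(308,280))]))
E
```

```text
4.7667 [ 0.3961323  -0.08877325  0.30657392] [ 0.10041749 -0.38287306 -0.68673471]
top []
side [(0.66, [244.9, 326.5])]
wrist [(0.95, [108.3, 317.8])]
side px 0.2 [327.36864101 238.56652177]
side px 0.168 [327.39356198 245.33293772]
side px 0.136 [327.41691386 251.67332237]
```

View pics/p3.png

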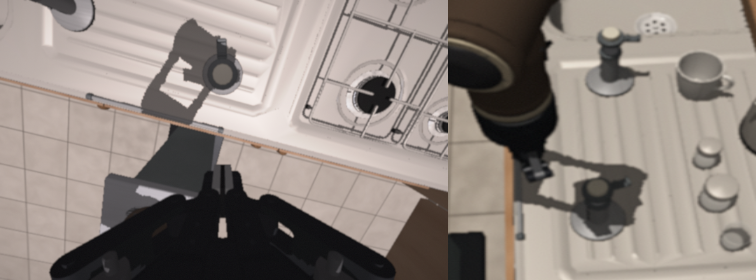

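A's button now shows at (326.5, 244.9) in the side view, which fits z = 0.168 (level with B). B looks unchanged and the gripper is clear of everything.

```bash
python3 -c "
from h import *
print(manip.finish_job())"
```

```text
the job is handed in; nothing more can be done
None
```

I pressed post A down one hole and handed the job in: in the side view its top sits at about 168 mm, level with post B, which looks unchanged; the hand-in gave no verdict, and I couldn't see clearly that A's button had popped up.

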